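# Count three camera batteries into the issue tray

### The arm

A 6-joint arm with a two-finger parallel gripper is mounted at the origin on the work surface. World frame = base frame: x ahead of the robot, y to its left, z up, the work surface at z = 0. Lengths are in mm, angles in rad, forces in N, time in s.
With the tool pointing down it reaches from about 275 to 750 mm from the base axis. Payload 10.2 kg.
Tool frame: the origin (TCP) lies between the finger pads; the fingertips stand 8 mm ahead of it and the grasp point (between the pads) lies 11 mm behind it; z points along the fingers, y is the line along which they close (so a half turn about z gives the same grasp; the last joint's range is limited). The gripper opens to 85 mm and grips with 20 to 120 N. Pads are 22 mm wide; open, the fingers measure 114 mm over their backs; the gripper's body (76 mm by 85 mm) begins 54 mm behind the grasp point. The pads swing forward as they close: fully open they stand 13 mm farther back than shut.
Start: joints at [-1.329, 0.313, 1.498, -0, 1.331, -0.223], TCP at [235.317, -469.316, 239.294] pointing down, gripper open.
Joint ranges: [-2.94, 2.94], [-0.97, 2.17], [0.19, 2.56], [-1.23, 4.37], [0.02, 3.11], [-2.88, 2.88]. Speed limits (rad/s): [2.39, 2.39, 3.01, 3.14, 3.14, 3.14].

### API

Orientations are given as a unit quaternion [w, x, y, z].
In Python, from rig import * gives the robot as it stands.
- The arm moves only by the shell command python3 -m handwheel 'ROWS' [FORCE]. ROWS is JSON, a list that holds one entry, the list of rows, each a list of 7 numbers: the shift along the world's x, y, z in mm, then the turn, a rotation vector about the world's x, y, z in degrees, then the opening, from -1 (shut) to 1 (fully open). A call has 1 to 8 rows; each row shifts and turns the commanded pose from where the row before left it; what a row does not reach is not made up. A row lasts 1/8 s, in which the tool goes at most 62.5 mm and 10.7 degrees, less where a joint would pass 70% of its speed; a pose out of reach is approached as far as the arm can. A call is refused whole if a number of a shift passes 62.5 or a number of a turn 10.7, either way. A call with a gripper value outside its range is refused whole. The fingers move at their own pace and stop on an object; FORCE is the grip in N (left out, the last holds). Time passes only in rows, so rows that do not move let the fingers close. It gives the time, the measured TCP pose, the force, the opening and the grip force at its end, in the units of the state.
- sense(): the state, without advancing time (a new reading comes with each control period).
- capture(name): name is "scene" or "top" or "wrist"; returns a dict with "image" (480x640x3 uint8, red, green, blue), "fx", "fy", "cx", "cy" (pixels), "dist_coeffs" ([k1, k2, p1, p2, k3] as OpenCV has them; the pictures are not rectified), "rvec" (rotation vector, rad) and "tvec" (3), from world to camera coordinates, as OpenCV has them; the wrist camera has in their place "hand_eye" (4x4, takes a point from camera to tool coordinates, whose origin is the TCP and whose axes are the flange's). Camera axes: x right, y down, z forward; pixel columns grow to the right and rows downward; lengths in mm; the calibration is good to about 2 mm. A picture is of the moment at which its call begins: read the wrist's pose just before it. There is no depth.
- finish_job(): hands the job in; it is judged then, once.
The state is a dict: "time_s": time; "joints": joint angles; "dq": joint speeds; "tau": joint torques, N m; "eef_pos": TCP position; "ee_rot": TCP orientation; "force": force on the tool from outside, world axes, zero at the start; "wrist_torque": the same for the moment, N m; "grip_width": opening from 0.0 (shut) to 1.0 (fully open); "grip_force": force on a finger pad.
Only numpy, scipy, OpenCV 4.12 (cv2) and the standard library are available. Lean on these libraries where they do the work, as an engineer would, in place of code of your own. Each camera call takes 0.05 s, during which the arm holds its last target. There are 200 camera calls.

### The job

Switch the charger off by pushing its lever fully over, away from the robot, before taking any battery out. Then move two full-size batteries from the charger to the tray, so that it holds exactly three, flat on its floor and crosswise in the tray; lower them in, do not drop them. Leave the third full-size battery and the short one in their slots, and do not disturb the tape roll, lens or light meter.

Things in the scene. Friction and masses are not known exactly. Their poses are not given: they have to be found in the camera images.
- pack1: full-size camera battery pack, black plastic, 62 mm long (its x axis), 38 mm wide (y), 30 mm high; origin at the centre of its underside, z up. Starts in a slot of the charger, long axis along the charger's x.
- pack2: full-size camera battery pack, black plastic, 62 mm long (its x axis), 38 mm wide (y), 30 mm high; origin at the centre of its underside, z up. Starts in a slot of the charger, long axis along the charger's x.
- pack3: full-size camera battery pack, black plastic, 62 mm long (its x axis), 38 mm wide (y), 30 mm high; origin at the centre of its underside, z up. Starts in a slot of the charger, long axis along the charger's x.
- tray_pack: the same kind of full-size battery pack, 62 mm long (its x axis), 38 mm wide (y), 30 mm high; origin at the centre of its underside, z up. Starts lying crosswise somewhere along the tray.
- short_pack: shorter battery pack of another camera, 40 mm long (x), 38 mm wide, 30 mm high, in one of the charger's slots; origin at the centre of its underside. Not wanted.
- charger: grey charger fixed to the bench, origin on the bench. Base plate 64 mm deep (x), y -125 to +155 mm, 12 mm high. Four slots side by side, centred at y = -93.5, -44.5, 4.5, 53.5 mm; packs lie on the plate (z = 12 mm), long axis along x. 5 mm walls, as high as the packs (z = 42 mm), hug their long sides; only their ends (x = -31, +31 mm) are free to grip. Lever at y = +122 mm.
- lever (a joint): charger switch, a black toggle lever on a block at the charger's +y end, tilting about the charger's y axis; it stays where it is left. Starts at 0 to 0.25 rad, leaning to -x (towards the robot) = on; at 1.0 rad it leans fully to +x (away from the robot) = off.
- lever_tip (a point): tip of the lever.
- tray: aluminium issue tray fixed to the bench, a deep narrow trough 308 mm long (x), 78 mm wide (y), 50 mm high, walls and floor 4 mm. Origin at the centre of its underside. A pack fits across it (long axis along the tray's y) with 4 mm to spare at each end: no room for fingers there, only at its long sides, so a pack gripped by its ends must first be set down and taken again.
- tape: bystander: roll of tape, 100 mm across, 48 mm high, lying flat; origin at the centre of its underside.
- lens: bystander: camera lens standing upright, 72 mm across, 72 mm high; origin at the centre of its underside.
- meter: bystander: light meter lying flat, 120 x 58 x 22 mm; origin at the centre of its underside.
Not all that is in view belongs to the job. Leave any turquoise look-alike of the pack2 alone. Leave any turquoise look-alike of the pack3 alone.

How it is judged:
By the outcome, as a careful person would: the job done as asked, in the order asked, and still so for the second after the job is handed in, with the robot touching nothing.
It also fails if it takes over 72 s, if anything falls off the work surface, if the arm or the gripper's body presses on something with over 40 N, if the wrist force passes 120 N, or if a joint passes its speed limit or range.

## Working session

There is one attempt and no reset: what is moved stays moved. The work goes in short steps, Python scripts to look and compute and a shell command to move; the robot and the scene stay as the last step left them, time stands still between calls to the robot, and variables do not carry over. Pictures are saved under pics/ and viewed, at most 10 in all, crops included, and the job is handed in when it is done.

```bash
mkdir -p pics; ls
python3 - <<'E'
from rig import *
import cv2,pickle
s=sense();print({k:s[k] for k in('time_s','eef_pos','ee_rot','grip_width')})
for n in("scene","top"):
    c=capture(n);pickle.dump(c,open(n+'.pkl','wb'));cv2.imwrite(f'pics/{n}0.png',c['image'][:,:,::-1])
    print(n,c['fx'],c['rvec'],c['tvec'],c['dist_coeffs'])
E
```

```text
pics
{'time_s': 0.0, 'eef_pos': array([ 235.25254104, -469.0480081 ,  238.7233516 ]), 'ee_rot': array([-6.76466070e-04,  9.73113810e-01,  2.30323807e-01,  1.77897760e-06]), 'grip_width': 0.9973449264773954}
scene 532.7500196188756 [ 0.83763208  2.53645704 -1.07778082] [ 415.05747513 -106.14249843 1579.59158366] [-0.00974391  0.          0.          0.          0.        ]
top 530.2892010994443 [ 2.14058478 -2.104759    0.22289741] [ -69.22927499  497.06505616 1331.14118352] [-0.13633709  0.          0.          0.          0.        ]
```

View pics/top0.png

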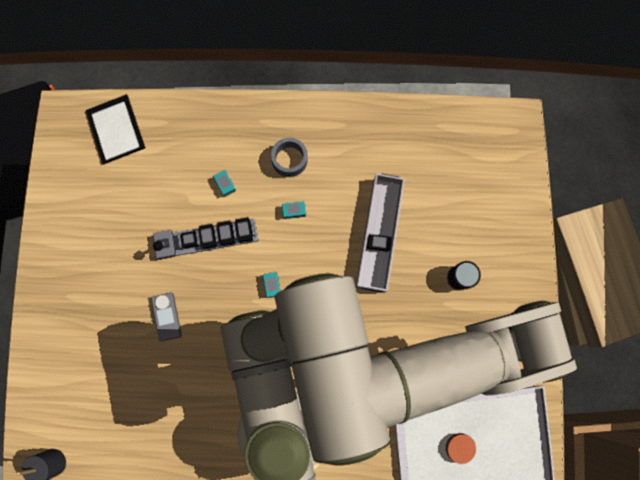

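View pics/scene0.png

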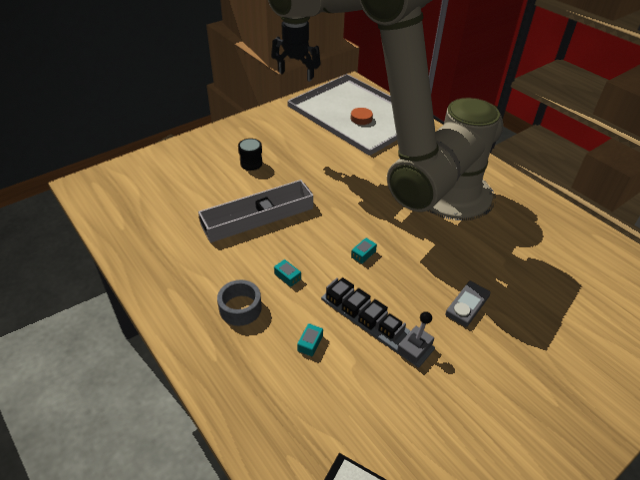

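Top view: the lever is at about (165,243) and the short pack, next to it, at (188,240). The full-size packs are at (207,236), (226,232) and (244,229), and the tray pack is at (379,242). Turquoise look-alikes to leave alone are at (224,183), (293,210) and (271,285). I'll check this choice in a close crop.

```bash
cat > h.py <<'E'
import numpy as np,cv2,pickle
def ray(c,uv,z,R=None,t=None):
    K=np.array([[c['fx'],0,c['cx']],[0,c['fy'],c['cy']],[0,0,1]])
    n=cv2.undistortPoints(np.array(uv,float).reshape(-1,1,2),K,np.array(c['dist_coeffs'])).reshape(-1,2)
    d=np.c_[n,np.ones(len(n))]
    if R is None: R=cv2.Rodrigues(np.array(c['rvec']))[0];t=np.array(c['tvec'])
    o=-R.T@t; d=d@R
    z=np.broadcast_to(z,len(d))
    return o+d*((z-o[2])/d[:,2])[:,None]
def proj(c,P):
    K=np.array([[c['fx'],0,c['cx']],[0,c['fy'],c['cy']],[0,0,1]])
    return cv2.projectPoints(np.array(P,float).reshape(-1,1,3),np.array(c['rvec']),np.array(c['tvec']),K,np.array(c['dist_coeffs']))[0].reshape(-1,2)
def pose2(x,y,a,L):
    L=np.array(L,float);c,s=np.cos(a),np.sin(a)
    return np.c_[x+c*L[:,0]-s*L[:,1],y+s*L[:,0]+c*L[:,1],L[:,2]]
E
python3 - <<'E'
from h import *
c=pickle.load(open('top.pkl','rb'));im=c['image'][:,:,::-1]
a=cv2.resize(im[210:270,130:265],None,fx=5.6,fy=5.6,interpolation=cv2.INTER_CUBIC)
b=cv2.resize(im[165:300,350:410],None,fx=4,fy=4,interpolation=cv2.INTER_CUBIC)
b=cv2.rotate(b,cv2.ROTATE_90_COUNTERCLOCKWISE)
o=np.zeros((a.shape[0]+b.shape[0],max(a.shape[1],b.shape[1]),3),np.uint8)
o[:a.shape[0],:a.shape[1]]=a;o[a.shape[0]:,:b.shape[1]]=b
print(a.shape,b.shape);cv2.imwrite('pics/crop1.png',o)
for n,uv,z in[('lev block',(165,243),30),('short',(188,240),42),('f1',(207,236),42),('f2',(226,232),42),('f3',(244,229),42),('tray far',(388.5,177),50),('tray near',(372,290),50),('traypack',(379,242),34),('tape',(289,157),48),('lens',(466,275),72),('meter',(165,316),22)]:print(n,ray(c,[uv],z)[0].round(1))
E
```

```text
(336, 756, 3) (240, 540, 3)
lev block [483.9 321.9  30. ]
short [490.9 257.9  42. ]
f1 [502.5 208.1  42. ]
f2 [514.1 158.4  42. ]
f3 [523.  111.2  42. ]
tray far [ 671.4 -270.8   50. ]
tray near [ 367.2 -223.8   50. ]
traypack [ 496.2 -245.2   34. ]
tape [722.8  -2.5  48. ]
lens [ 406.4 -464.7   72. ]
meter [291.9 311.8  22. ]
```

View pics/crop1.png

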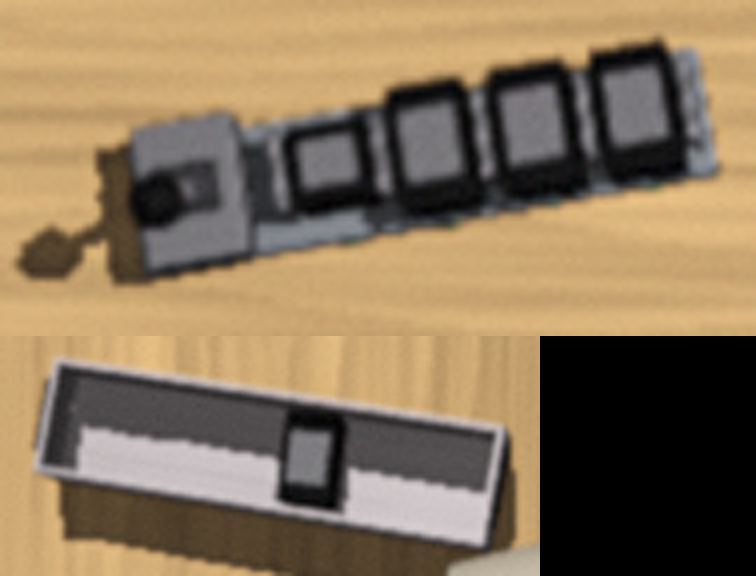

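Run:
```python
from h import *
from scipy.optimize import least_squares as ls
c=pickle.load(open('top.pkl','rb'))
R=cv2.Rodrigues(np.array(c['rvec']))[0];print('cam',-R.T@c['tvec'])
px=np.array([[330,162],[430,135],[532,122],[636,107]])/5.6+[130-.4,210-.4]
L=[[0,53.5,42],[0,4.5,42],[0,-44.5,42],[0,-93.5,42]]
W=ray(c,px,42)
r=ls(lambda p:(pose2(*p,L)-W)[:,:2].ravel(),[505,205,.2]);print('charger',r.x,r.fun.round(1))
q=np.array([[57,22],[37,135],[506,92],[490,211]],float)
uv=np.c_[350+(240-q[:,1])/4-.4,165+q[:,0]/4-.4]
T=ray(c,uv,50);print(T.round(1))
L=[[154,-39,50],[154,39,50],[-154,-39,50],[-154,39,50]]
r2=ls(lambda p:(pose2(*p,L)-T)[:,:2].ravel(),[518,-247,-.15]);print('tray',r2.x,r2.fun.round(1))
# scene check
s=pickle.load(open('scene.pkl','rb'))
print(proj(s,pose2(*r.x,[[0,53.5,42],[0,4.5,42],[0,-44.5,42],[0,-93.5,42],[0,122,60]])).round(1))
print(proj(s,pose2(*r2.x,L)).round(1))
q=np.array([[311,456-336]],float);print('tp',ray(c,np.c_[350+(240-q[:,1])/4-.4,165+q[:,0]/4-.4],34))
# lever knob triangulation
a,b=np.array([[157/5.6+129.6,197/5.6+209.6]]),[[426,318]]
best=min((np.linalg.norm((ray(c,a,z)-ray(s,b,z))[0]),z) for z in range(20,160));z=best[1];print(best,ray(c,a,z),ray(s,b,z))
```

```text
cam [ 226.96325226  -47.03321786 1403.59494569]
charger [5.06884108e+02 2.05211150e+02 1.94246402e-01] [ 1.7  1.  -2.6 -0.4 -0.2 -0.6  1.1  0. ]
[[ 667.2 -313.    50. ]
 [ 679.4 -236.7   50. ]
 [ 364.9 -261.5   50. ]
 [ 374.2 -184.8   50. ]]
tray [ 5.21422239e+02 -2.48991901e+02 -1.66927108e-01] [-0.4 -0.   0.4  0.6 -1.8 -0.4  1.9 -0.2]
[[391.5 322.2]
 [374.  310.3]
 [357.1 298.8]
 [340.8 287.7]
 [418.5 334.9]]
[[199.9 211. ]
 [209.6 228.9]
 [302.6 179.1]
 [315.1 194.8]]
tp [[ 495.32114464 -246.82463221   34.        ]]
(np.float64(0.6960447628183398), 101) [[465.75460955 321.44318382 101.        ]] [[465.61299582 320.76169731 101.        ]]
```

```bash
python3 -m handwheel '[[[20,48,0,0,0,4.7,-1],[20,48,0,0,0,4.7,-1],[20,48,0,0,0,4.7,-1],[20,48,0,0,0,4.7,-1],[20,48,0,0,0,4.7,-1],[20,48,0,0,0,4.7,-1],[20,48,0,0,0,4.7,-1],[20,48,0,0,0,4.7,-1]]]' 40
python3 -m handwheel '[[[3,49,0,0,0,4.6,-1],[3,49,0,0,0,4.6,-1],[3,49,0,0,0,4.6,-1],[3,49,0,0,0,4.6,-1],[3,49,0,0,0,4.6,-1],[3,49,0,0,0,4.6,-1],[3,49,0,0,0,4.6,-1],[0,49,0,0,0,4.6,-1]]]'
```

```text
time_s: 1.1
eef_pos: [395.6, -83.6, 239.2]
ee_rot: [-0.0, 0.846, 0.533, 0.0]
force: [-0.2, -0.9, 0.5]
grip_width: 0.001
grip_force: 0.0
time_s: 2.1
eef_pos: [416.1, 308.3, 239.0]
ee_rot: [-0.0, 0.635, 0.773, -0.0]
force: [0.5, -1.4, 0.9]
grip_width: 0.003
grip_force: 0.0
```

```bash
python3 -m handwheel '[[[0,2,-38,0,0,0,-1],[0,2,-38,0,0,0,-1],[0,0,-38,0,0,0,-1],[0,0,-37,0,0,0,-1],[0,0,0,0,0,0,-1]]]'
python3 -m handwheel '[[[10,2,0,0,0,0,-1],[10,2,0,0,0,0,-1],[10,2,0,0,0,0,-1],[10,2,0,0,0,0,-1],[10,2,0,0,0,0,-1]]]'
python3 - <<'E'
from rig import *
import cv2
cv2.imwrite('pics/lev1.png',cv2.resize(capture('scene')['image'][230:400,310:500,::-1],None,fx=3,fy=3))
E
```

```text
time_s: 2.72
eef_pos: [415.0, 310.1, 86.3]
ee_rot: [-0.001, 0.636, 0.772, -0.002]
force: [-0.3, -0.2, 0.7]
grip_width: -0.001
grip_force: 0.0
time_s: 3.35
eef_pos: [467.1, 320.8, 88.4]
ee_rot: [0.0, 0.636, 0.772, 0.0]
force: [-1.3, -0.5, 0.1]
grip_width: 0.001
grip_force: 0.5
```

View pics/lev1.png

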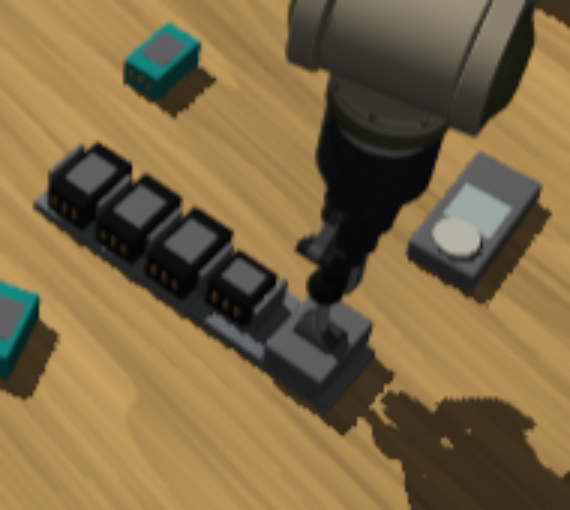

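The knob, at crop (325,285), is in contact with the shut fingers and has moved upright. I'll keep pushing and watch the force.

```bash
python3 -m handwheel '[[[6,1.2,0,0,0,0,-1],[6,1.2,0,0,0,0,-1],[6,1.2,0,0,0,0,-1]]]';python3 -m handwheel '[[[5,1,-1,0,0,0,-1],[5,1,-1,0,0,0,-1]]]'
```

```text
time_s: 3.78
eef_pos: [484.5, 324.3, 88.1]
ee_rot: [-0.0, 0.636, 0.772, -0.0]
force: [-2.0, 0.5, -1.1]
grip_width: 0.0
grip_force: 0.6
time_s: 4.03
eef_pos: [490.8, 325.7, 86.5]
ee_rot: [-0.003, 0.636, 0.772, -0.005]
force: [-38.2, -11.5, 30.2]
grip_width: 0.003
grip_force: 20.6
```

The force rise says the lever is at its stop. I'll back off, rise and check with the wrist camera above the packs.

```bash
python3 -m handwheel '[[[-12,-2,0,0,0,0,-1],[-24,-5,0,0,0,0,-1],[-20,-4,35,0,0,0,-1],[0,-10,45,0,0,0,-1],[10,-40,45,0,0,0,1],[10,-40,25,0,0,0,1],[15,-40,10,0,0,0,1],[0,0,0,0,0,0,1]]]'
python3 - <<'E'
from rig import *
from h import *
s=sense();w=capture('wrist');t=capture('top')
pickle.dump((s['eef_pos'],s['ee_rot'],w,t),open('w1.pkl','wb'));print(s['eef_pos'],s['joints'],w['hand_eye'],w['fx'])
cv2.imwrite('pics/w1.png',w['image'][:,:,::-1])
E
```

```text
time_s: 5.03
eef_pos: [474.6, 183.3, 247.3]
ee_rot: [0.001, 0.637, 0.771, 0.001]
force: [-0.7, 1.1, -0.2]
grip_width: 0.845
grip_force: 0.0
[474.60097953 183.30715248 247.26030526] [ 1.38136993e-01  2.69576973e-01  1.53438172e+00 -3.76952274e-04
  1.33480785e+00 -5.08455594e-02] [[-8.13410551e-04 -9.66376420e-01 -2.57130225e-01  6.59937438e+01]
 [ 9.99999412e-01 -6.01633646e-04 -9.02287948e-04 -2.18591050e-01]
 [ 7.17251602e-04 -2.57130808e-01  9.66376341e-01 -1.34897064e+02]
 [ 0.00000000e+00  0.00000000e+00  0.00000000e+00  1.00000000e+00]] 366.5608211766744
```

View pics/w1.png

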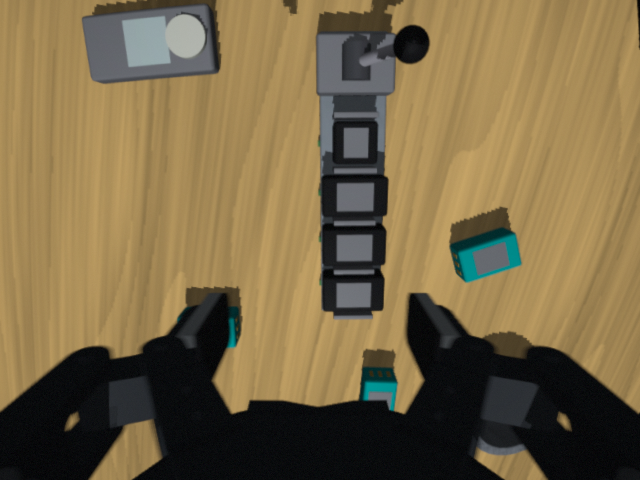

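The wrist picture shows the lever leaning to +x with its knob at (411,44). The label centres are short (356,143), f1 (355,197), f2 (355,248) and f3 (353,295).

```bash
cat >> h.py <<'E'
from scipy.spatial.transform import Rotation as Ro
def wray(p,q,w,uv,z):
    Rt=Ro.from_quat(np.r_[q[1:],q[0]]).as_matrix();H=np.array(w['hand_eye'])
    Rc=Rt@H[:3,:3];o=Rt@H[:3,3]+p
    return ray(w,uv,z,Rc.T,-Rc.T@o)
E
python3 - <<'E'
from h import *
from scipy.optimize import least_squares as ls
p,q,w,t=pickle.load(open('w1.pkl','rb'))
uv=[[356,143],[355,197],[355,248],[353,295]]
W=wray(p,q,w,uv,42);print(W.round(1))
L=[[0,53.5,42],[0,4.5,42],[0,-44.5,42],[0,-93.5,42]]
r=ls(lambda p:(pose2(*p,L)-W)[:,:2].ravel(),[505,205,.2]);print('charger',r.x,r.fun.round(1))
for z in(80,90,100):
    k=wray(p,q,w,[[411,44]],z)[0];c,s=np.cos(r.x[2]),np.sin(r.x[2]);d=k[:2]-r.x[:2];print(z,c*d[0]+s*d[1],-s*d[0]+c*d[1])
print('turq',wray(p,q,w,[[487,256],[215,327],[379,385]],30).round(0))
E
```

```text
[[495.5 257.7  42. ]
 [504.9 209.8  42. ]
 [515.4 161.7  42. ]
 [523.8 113.7  42. ]]
charger [5.06001329e+02 2.05340442e+02 1.95968699e-01] [ 0.1  0.1  0.2 -0.1 -0.7 -0.   0.4 -0. ]
80 36.84179549015854 126.49384110927005
90 34.45626027403584 123.98074965110251
100 32.07072505791304 121.46765819293505
turq [[651. 175.  30.]
 [389.  45.  30.]
 [578.   8.  30.]]
```

```bash
python3 -m handwheel '[[[25,-35,0,0,0,0.1,1],[24.5,-34.7,0,0,0,0,1],[0,0,-45,0,0,0,1],[0,0,-45,0,0,0,1],[0,0,-45,0,0,0,1],[0,0,-40,0,0,0,1],[0,0,0,0,0,0,1]]]'
```

```text
time_s: 6.0
eef_pos: [521.0, 116.5, 68.9]
ee_rot: [-0.002, 0.635, 0.773, -0.002]
force: [-0.4, 0.2, 1.0]
grip_width: 1.002
grip_force: 0.0
```

```bash
python3 -m handwheel '[[[3,-3,-20,0,0,0,1],[0,0,-20,0,0,0,1],[0,0,-3,0,0,0,1],[0,0,0,0,0,0,1]]]'; python3 -m handwheel '[[[0,0,0,0,0,0,-1],[0,0,0,0,0,0,-1],[0,0,0,0,0,0,-1],[0,0,0,0,0,0,-1]]]' 50
```

```text
time_s: 6.5
eef_pos: [526.5, 112.9, 29.7]
ee_rot: [0.001, 0.635, 0.772, 0.001]
force: [0.0, 0.9, 1.2]
grip_width: 0.997
grip_force: 0.0
time_s: 7.0
eef_pos: [526.3, 112.7, 29.5]
ee_rot: [0.001, 0.635, 0.772, 0.0]
force: [-1.4, -0.7, 8.4]
grip_width: 0.71
grip_force: 55.0
```

```bash
python3 -m handwheel '[[[0,0,8,0,0,0,-1],[0,0,12,0,0,0,-1],[0,0,20,0,0,0,-1],[0,0,30,0,0,0,-1],[0,0,30,0,0,0,-1]]]'; python3 -m handwheel '[[[-6,-25,0,0,0,8.6,-1],[-6,-25,0,0,0,8.6,-1],[-6,-25,0,0,0,8.6,-1],[-6,-25,0,0,0,8.6,-1],[-6,-25,0,0,0,8.6,-1],[-6,-25,0,0,0,8.6,-1],[-6,-26,0,0,0,8.6,-1],[-5,-26,0,0,0,8.6,-1]]]'; python3 -m handwheel '[[[0,0,-25,0,0,0,-1],[0,0,-25,0,0,0,-1],[0,0,-25,0,0,0,-1],[0,0,0,0,0,0,-1]]]'
python3 - <<'E'
from rig import *
from h import *
s=sense();w=capture('wrist');pickle.dump((s['eef_pos'],s['ee_rot'],w),open('w2.pkl','wb'))
a=w['image'];b=capture('top')['image'][160:310,140:420]
o=np.zeros((555,770,3),np.uint8);o[:255,:340]=cv2.resize(a,(340,255));o[255:,:560]=cv2.resize(b,None,fx=2,fy=2)
cv2.imwrite('pics/w2.png',o[:,:,::-1]);print(s['joints'])
E
```

```text
time_s: 7.62
eef_pos: [525.7, 112.6, 129.9]
ee_rot: [0.0, 0.635, 0.772, 0.0]
force: [0.3, -0.3, -1.9]
grip_width: 0.712
grip_force: 54.8
time_s: 8.62
eef_pos: [478.6, -90.2, 129.1]
ee_rot: [0.0, 0.085, 0.996, -0.0]
force: [-0.3, -0.4, -1.9]
grip_width: 0.707
grip_force: 54.8
time_s: 9.12
eef_pos: [478.1, -89.1, 52.8]
ee_rot: [-0.001, 0.088, 0.996, 0.0]
force: [-0.1, -0.9, -0.1]
grip_width: 0.712
grip_force: 55.1
[-4.25764418e-01  4.73614534e-01  1.81862618e+00 -1.95730456e-05
  8.51997739e-01 -1.82075791e+00]
```

View pics/w2.png

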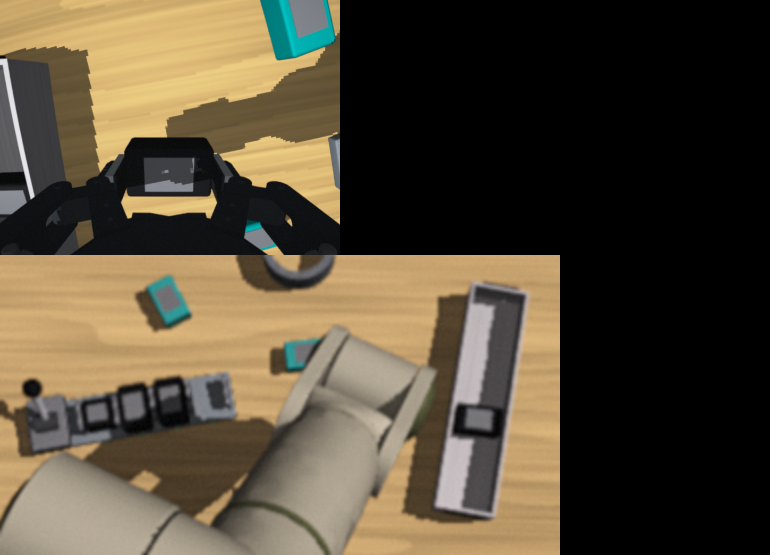

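The pack is held level by its ends at crop (168,175). The slot at top (213,393) is empty and the lever is still over. I'll lower it onto the bench.

```bash
python3 -m handwheel '[[[0,0,-14,0,0,0,-1],[0,0,-9,0,0,0,-1],[0,0,-6,0,0,0,-1],[0,0,0,0,0,0,-1]]]'; python3 -m handwheel '[[[0,0,-2,0,0,0,-1],[0,0,-2,0,0,0,-1],[0,0,0,0,0,0,-1]]]'
```

```text
time_s: 9.72
eef_pos: [478.6, -89.3, 23.9]
ee_rot: [-0.0, 0.088, 0.996, 0.0]
force: [-0.5, 0.9, -1.7]
grip_width: 0.711
grip_force: 55.2
time_s: 10.1
eef_pos: [478.8, -89.4, 20.3]
ee_rot: [-0.0, 0.088, 0.996, 0.0]
force: [0.4, 0.2, -1.8]
grip_width: 0.714
grip_force: 55.2
```

```bash
python3 -m handwheel '[[[0,0,-1.5,0,0,0,-1],[0,0,-1.5,0,0,0,-1],[0,0,0,0,0,0,-1]]]'
```

```text
time_s: 10.48
eef_pos: [478.9, -89.4, 17.6]
ee_rot: [0.0, 0.088, 0.996, -0.0]
force: [-2.3, -0.1, 4.1]
grip_width: 0.709
grip_force: 55.9
```

```bash
python3 -m handwheel '[[[0,0,0,0,0,0,1],[0,0,0,0,0,0,1],[0,0,0,0,0,0,1],[0,0,15,0,0,0,1],[0,0,35,0,0,0,1],[0,0,20,0,0,-10,1],[0,0,0,0,0,-10,1],[0,0,0,0,0,-10,1]]]'; python3 -m handwheel '[[[0,0,0,0,0,-10,1],[0,0,0,0,0,-10,1],[0,0,0,0,0,-10,1],[0,0,0,0,0,-10,1],[0,0,0,0,0,-10,1],[0,0,0,0,0,-10,1],[0,0,0,0,0,0,1]]]';  python3 - <<'E'
from rig import *
from h import *
s=sense();w=capture('wrist');pickle.dump((s['eef_pos'],s['ee_rot'],w),open('w3.pkl','wb'))
cv2.imwrite('pics/w3.png',w['image'][:,:,::-1])
E
```

```text
time_s: 11.48
eef_pos: [479.1, -89.5, 88.6]
ee_rot: [0.001, 0.345, 0.939, -0.0]
force: [-0.2, -0.3, 0.3]
grip_width: 1.002
grip_force: 0.0
time_s: 12.35
eef_pos: [479.0, -89.5, 88.1]
ee_rot: [0.0, 0.766, 0.643, 0.0]
force: [-0.4, -0.1, -0.0]
grip_width: 1.0
grip_force: 0.0
```

View pics/w3.png

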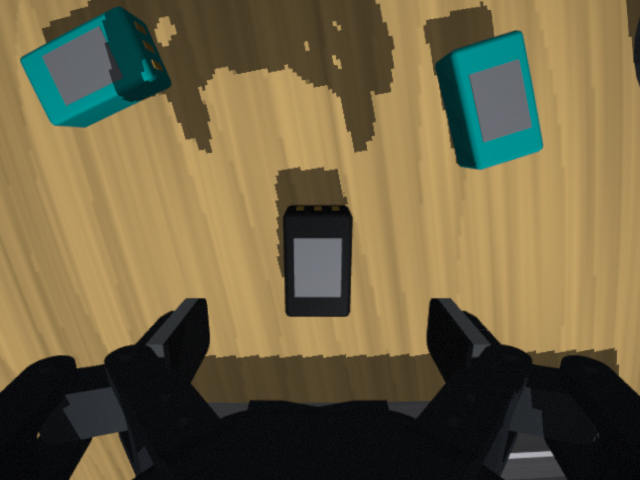

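The pack lies flat and square to the fingers, with its label centred at (318,267).

```bash
python3 - <<'E'
from h import *
p,q,w=pickle.load(open('w3.pkl','rb'))
P=wray(p,q,w,[[318,267],[294,238],[341,238],[294,297.5],[341,297.5]],30);print(P.round(1),p)
v=P[1]-P[3]+P[2]-P[4];print('yaw',np.degrees(np.arctan2(v[1],v[0])), 'tool',2*np.degrees(np.arctan2(q[2],q[1])))
E
python3 -m handwheel '[[[0,0,-30,0,0,0.3,1],[0,0,-30,0,0,0,1],[0,0,-10,0,0,0,1],[0,0,0,0,0,0,1]]]'
```

```text
[[ 478.6  -88.3   30. ]
 [ 468.7  -69.7   30. ]
 [ 493.8  -74.2   30. ]
 [ 462.  -103.9   30. ]
 [ 488.3 -108.6   30. ]] [478.98652369 -89.49503373  88.12286997]
yaw 79.96390975524791 tool 80.01999425556798
time_s: 12.9
eef_pos: [478.9, -89.4, 17.5]
ee_rot: [-0.0, 0.764, 0.645, -0.0]
force: [-0.4, 0.4, 0.7]
grip_width: 1.0
grip_force: 0.0
```

```bash
python3 -m handwheel '[[[0,0,0,0,0,0,-1],[0,0,0,0,0,0,-1],[0,0,0,0,0,0,-1],[0,0,0,0,0,0,-1],[0,0,0,0,0,0,-1],[0,0,10,0,0,0,-1],[0,0,40,0,0,0,-1],[0,0,50,0,0,0,-1]]]' 50;  python3 -m handwheel '[[[28,-43,0,0,0,0,-1],[28,-43,0,0,0,0,-1],[28,-43,0,0,0,0,-1],[27.5,-43,0,0,0,0,-1],[0,0,0,0,0,0,-1]]]'
python3 - <<'E'
from rig import *
from h import *
s=sense();w=capture('wrist');pickle.dump((s['eef_pos'],s['ee_rot'],w),open('w4.pkl','wb'))
cv2.imwrite('pics/w4.png',w['image'][:,:,::-1])
E
```

```text
time_s: 13.9
eef_pos: [478.2, -89.2, 118.4]
ee_rot: [-0.001, 0.765, 0.644, -0.0]
force: [0.8, -0.9, -0.6]
grip_width: 0.431
grip_force: 50.7
time_s: 14.52
eef_pos: [590.8, -263.9, 116.8]
ee_rot: [0.0, 0.766, 0.643, -0.0]
force: [-0.3, 0.0, -2.2]
grip_width: 0.435
grip_force: 51.1
```

View pics/w4.png

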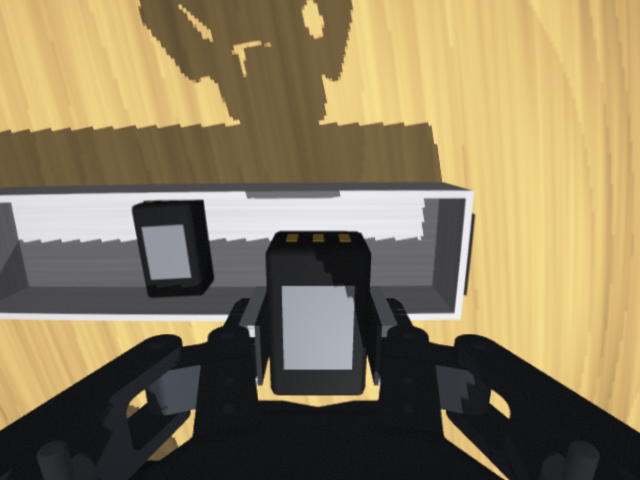

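Run:
```python
from h import *
p,q,w=pickle.load(open('w4.pkl','rb'))
g=w['image'].mean(2)
print(g[176:204,100].astype(int),g[176:204,400].astype(int));print(g[306:326,60].astype(int),g[306:326,430].astype(int))
P=wray(p,q,w,[[473,191],[463,320],[100,186],[400,190],[60,317],[430,317]],50)
a=-.167;c,s=np.cos(a),np.sin(a);d=P[:,:2]-[521.4,-249]
print(P.round(1));print(np.c_[c*d[:,0]+s*d[:,1],-s*d[:,0]+c*d[:,1]].round(1))
K=wray(p,q,w,[[282,286],[354,286],[282,370],[354,370]],129)
print(K.round(1),K.mean(0),'tcp',p)
T=wray(p,q,w,[[143,226],[188,224],[149,281],[190,279]],34);print('tp',T.mean(0))
```

```text
[ 83  85  84  84  86  85  84  84  83  80  74  75  76  76  76  77 100 162
 216 228 230 230 230 230 229 228 228 228] [ 93  93  92  93  92  91  83  76  77  77  77  75  77  99 157 211 230 233
 234 234 234 234 232 232 231 230 229 226]
[ 76  76  74  75  76  75  80 124 201 226 227 227 226 218 191 178 176 176
 178 178] [ 76  74  75  75  75  77 102 165 222 237 239 238 237 228 204 191 189 190
 191 190]
[[ 682.1 -236.9   50. ]
 [ 671.1 -314.6   50. ]
 [ 478.  -198.    50. ]
 [ 642.  -229.5   50. ]
 [ 425.6 -270.7   50. ]
 [ 651.2 -308.9   50. ]]
[[156.5  38.7]
 [158.5 -39.8]
 [-51.3  43.1]
 [115.7  39.2]
 [-90.9 -37.3]
 [138.  -37.5]]
[[ 580.5 -244.3  129. ]
 [ 605.9 -248.8  129. ]
 [ 573.6 -278.2  129. ]
 [ 600.9 -283.   129. ]] [ 590.23077659 -263.58616886  129.        ] tcp [ 590.75303579 -263.93533314  116.78094208]
tp [ 497.71607164 -245.7779407    34.        ]
```

```bash
python3 -m handwheel '[[[0.4,2.5,-20,0,0,0,-1],[0,0,-15,0,0,0,-1],[0,0,0,0,0,0,-1]]]'; python3 -m handwheel '[[[0,0,-12,0,0,0,-1],[0,0,-12,0,0,0,-1],[0,0,0,0,0,0,-1]]]'
```

```text
time_s: 14.95
eef_pos: [590.0, -258.0, 81.4]
ee_rot: [-0.001, 0.765, 0.645, -0.0]
force: [0.1, -0.9, -0.2]
grip_width: 0.432
grip_force: 51.0
time_s: 15.32
eef_pos: [590.2, -258.6, 57.0]
ee_rot: [-0.001, 0.765, 0.644, -0.0]
force: [0.1, 0.8, -2.1]
grip_width: 0.427
grip_force: 51.0
```

```bash
python3 -m handwheel '[[[0,0,-12,0,0,0,-1],[0,0,-12,0,0,0,-1],[0,0,-5,0,0,0,-1],[0,0,0,0,0,0,-1]]]'
```

```text
time_s: 15.82
eef_pos: [590.6, -258.8, 28.8]
ee_rot: [-0.0, 0.765, 0.644, -0.0]
force: [0.1, -0.1, -0.7]
grip_width: 0.432
grip_force: 51.0
```

```bash
python3 -m handwheel '[[[-0.4,-2.2,0,0,0,0,-1],[0,0,-3,0,0,0,-1],[0,0,-2,0,0,0,-1],[0,0,0,0,0,0,-1]]]'; python3 -m handwheel '[[[0,0,-1.5,0,0,0,-1],[0,0,0,0,0,0,-1]]]'
```

```text
time_s: 16.32
eef_pos: [590.2, -261.1, 24.1]
ee_rot: [-0.0, 0.765, 0.644, -0.0]
force: [1.1, -0.2, -1.5]
grip_width: 0.43
grip_force: 51.0
time_s: 16.58
eef_pos: [590.3, -261.1, 22.7]
ee_rot: [-0.0, 0.765, 0.644, -0.0]
force: [-0.8, 1.1, -1.4]
grip_width: 0.431
grip_force: 51.0
```

```bash
python3 -m handwheel '[[[0,0,-1.2,0,0,0,-1],[0,0,0,0,0,0,-1]]]'; python3 -m handwheel '[[[0,0,-0.8,0,0,0,-1],[0,0,0,0,0,0,-1]]]'
```

```text
time_s: 16.82
eef_pos: [590.4, -261.2, 22.1]
ee_rot: [0.0, 0.765, 0.644, 0.0]
force: [-2.6, 1.1, 4.4]
grip_width: 0.432
grip_force: 51.6
time_s: 17.08
eef_pos: [590.4, -261.2, 22.1]
ee_rot: [0.0, 0.765, 0.644, 0.0]
force: [-5.7, 2.7, 9.7]
grip_width: 0.436
grip_force: 52.6
```

```bash
python3 -m handwheel '[[[0,0,0,0,0,0,1],[0,0,0,0,0,0,1],[0,0,0,0,0,0,1],[0,0,10,0,0,0,1],[0,0,30,0,0,0,1],[0,0,40,0,0,0,1],[0,0,40,0,0,0,1],[-5,20,20,0,0,0,1]]]'; python3 -m handwheel '[[[-8,50,0,0,0,2.7,1],[-8,50,0,0,0,2.7,1],[-9,50,0,0,0,2.7,1],[-9,50,0,0,0,2.7,1],[-9,50,0,0,0,2.7,1],[-9,50,0,0,0,2.7,1],[-9,50,0,0,0,2.7,1],[-9,50,0,0,0,2.2,1]]]'; python3 -m handwheel '[[[0,3,-40,0,0,0,1],[0,0,-35,0,0,0,1],[0,0,0,0,0,0,1]]]'
```

```text
time_s: 18.08
eef_pos: [585.8, -242.1, 163.9]
ee_rot: [0.002, 0.765, 0.644, 0.001]
force: [1.1, 0.6, -0.3]
grip_width: 1.0
grip_force: 0.0
time_s: 19.08
eef_pos: [515.0, 160.5, 161.7]
ee_rot: [0.0, 0.633, 0.774, 0.0]
force: [-0.3, -0.3, 0.5]
grip_width: 0.994
grip_force: 0.0
time_s: 19.45
eef_pos: [514.3, 161.8, 84.6]
ee_rot: [-0.001, 0.634, 0.773, -0.001]
force: [-0.0, 0.6, 1.2]
grip_width: 0.998
grip_force: 0.0
```

```bash
python3 -m handwheel '[[[0.5,0,-25,0,0,0,1],[0,0,-20,0,0,0,1],[0,0,-10,0,0,0,1],[0,0,0,0,0,0,1]]]'; python3 -m handwheel '[[[0,0,0,0,0,0,-1],[0,0,0,0,0,0,-1],[0,0,0,0,0,0,-1],[0,0,0,0,0,0,-1]]]' 50;  python3 -m handwheel '[[[0,0,8,0,0,0,-1],[0,0,12,0,0,0,-1],[0,0,20,0,0,0,-1],[0,0,30,0,0,0,-1],[0,0,30,0,0,0,-1]]]'
```

```text
time_s: 19.95
eef_pos: [516.3, 161.8, 31.6]
ee_rot: [0.0, 0.634, 0.773, 0.0]
force: [0.1, -1.0, -0.3]
grip_width: 0.996
grip_force: 0.0
time_s: 20.45
eef_pos: [516.4, 161.9, 32.2]
ee_rot: [0.001, 0.634, 0.773, 0.001]
force: [-1.9, -2.0, 7.0]
grip_width: 0.709
grip_force: 54.9
time_s: 21.08
eef_pos: [515.8, 161.9, 132.5]
ee_rot: [0.0, 0.634, 0.773, 0.0]
force: [0.4, -0.8, -1.6]
grip_width: 0.711
grip_force: 54.8
```

```bash
python3 -m handwheel '[[[-4,-31,0,0,0,8.6,-1],[-4,-31,0,0,0,8.6,-1],[-4,-31,0,0,0,8.6,-1],[-4,-31,0,0,0,8.6,-1],[-5,-32,0,0,0,8.6,-1],[-5,-32,0,0,0,8.6,-1],[-5,-32,0,0,0,8.6,-1],[-5,-32,0,0,0,8.6,-1]]]'; python3 -m handwheel '[[[0,0,-25,0,0,0,-1],[0,0,-25,0,0,0,-1],[0,0,-25,0,0,0,-1],[0,0,-17,0,0,0,-1],[0,0,-11,0,0,0,-1],[0,0,-5,0,0,0,-1],[0,0,0,0,0,0,-1]]]'
```

```text
time_s: 22.08
eef_pos: [479.6, -91.2, 131.6]
ee_rot: [0.0, 0.084, 0.997, -0.0]
force: [0.6, 0.2, -1.5]
grip_width: 0.714
grip_force: 54.8
time_s: 22.95
eef_pos: [480.0, -90.2, 23.1]
ee_rot: [0.0, 0.086, 0.996, -0.0]
force: [-0.4, -0.1, -1.3]
grip_width: 0.711
grip_force: 54.8
```

```bash
python3 -m handwheel '[[[0,0,-2,0,0,0,-1],[0,0,0,0,0,0,-1]]]'; python3 -m handwheel '[[[0,0,-1.5,0,0,0,-1],[0,0,0,0,0,0,-1]]]'
```

```text
time_s: 23.2
eef_pos: [479.9, -90.2, 21.0]
ee_rot: [0.0, 0.086, 0.996, -0.0]
force: [0.5, 0.6, -1.8]
grip_width: 0.712
grip_force: 54.8
time_s: 23.45
eef_pos: [480.0, -90.2, 20.2]
ee_rot: [0.0, 0.086, 0.996, -0.0]
force: [-3.3, 0.5, 8.9]
grip_width: 0.71
grip_force: 56.0
```

```bash
python3 -m handwheel '[[[0,0,0,0,0,0,1],[0,0,0,0,0,0,1],[0,0,0,0,0,0,1],[0,0,15,0,0,0,1],[0,0,35,0,0,0,1],[0,0,20,0,0,-10,1],[0,0,0,0,0,-10,1],[0,0,0,0,0,-10,1]]]'; python3 -m handwheel '[[[0,0,0,0,0,-10,1],[0,0,0,0,0,-10,1],[0,0,0,0,0,-10,1],[0,0,0,0,0,-10,1],[0,0,0,0,0,-10,1],[0,0,0,0,0,-10,1],[0,0,0,0,0,0,1]]]';  python3 - <<'E'
from rig import *
from h import *
s=sense();p,q=s['eef_pos'],s['ee_rot'];w=capture('wrist')
im=w['image'][200:330,260:380].astype(int)
m=((im.mean(2)>90)&(np.ptp(im,axis=2)<25)).astype(np.uint8)
n,l,st,ce=cv2.connectedComponentsWithStats(m);i=1+st[1:,4].argmax();print(st[i],ce[i]+[260,200])
box=cv2.minAreaRect(np.argwhere(l==i)[:,::-1].astype(np.float32));print(box)
P=wray(p,q,w,[ce[i]+[260,200]],30);print(P,p,2*np.degrees(np.arctan2(q[2],q[1])))
E
```

```text
time_s: 24.45
eef_pos: [480.0, -90.2, 90.5]
ee_rot: [0.001, 0.344, 0.939, -0.0]
force: [0.0, -0.2, -0.3]
grip_width: 1.001
grip_force: 0.0
time_s: 25.32
eef_pos: [480.0, -90.2, 90.1]
ee_rot: [0.0, 0.765, 0.644, 0.0]
force: [0.8, -0.0, 0.9]
grip_width: 0.999
grip_force: 0.0
[  37   38   47   58 2652] [319.7311463  265.99924585]
((59.99999237060547, 66.49999237060547), (45.99999237060547, 56.99999237060547), 0.0)
[[480.59547713 -89.23408828  30.        ]] [479.99823706 -90.16930647  90.12593614] 80.2222808786707
```

```bash
python3 -m handwheel '[[[0,0,-30,0,0,0,1],[0,0,-30,0,0,0,1],[0,0,-12,0,0,0,1],[0,0,0,0,0,0,1]]]'; python3 -m handwheel '[[[0,0,0,0,0,0,-1],[0,0,0,0,0,0,-1],[0,0,0,0,0,0,-1],[0,0,0,0,0,0,-1],[0,0,0,0,0,0,-1],[0,0,10,0,0,0,-1],[0,0,40,0,0,0,-1],[0,0,50,0,0,0,-1]]]' 50; python3 -m handwheel '[[[-14,-36,0,0,0,0,-1],[-14,-36,0,0,0,0,-1],[-14,-36,0,0,0,0,-1],[-15.4,-35.1,0,0,0,0,-1],[0,0,0,0,0,0,-1],[0,0,0,0,0,0,-1]]]'
python3 - <<'E'
from rig import *
from h import *
s=sense();w=capture('wrist');pickle.dump((s['eef_pos'],s['ee_rot'],w),open('w5.pkl','wb'));print(s['eef_pos'])
cv2.imwrite('pics/w5.png',w['image'][:,:,::-1])
E
```

```text
time_s: 25.88
eef_pos: [479.8, -90.1, 17.3]
ee_rot: [-0.0, 0.765, 0.644, -0.0]
force: [0.3, 0.4, 1.2]
grip_width: 1.002
grip_force: 0.0
time_s: 26.88
eef_pos: [479.2, -89.9, 118.4]
ee_rot: [-0.001, 0.765, 0.644, -0.0]
force: [1.4, -0.5, -1.9]
grip_width: 0.435
grip_force: 50.7
time_s: 27.62
eef_pos: [422.4, -232.8, 117.5]
ee_rot: [-0.0, 0.765, 0.644, 0.0]
force: [-0.3, 0.0, -2.4]
grip_width: 0.435
grip_force: 50.8
[ 422.39614865 -232.77836467  117.50589477]
```

View pics/w5.png

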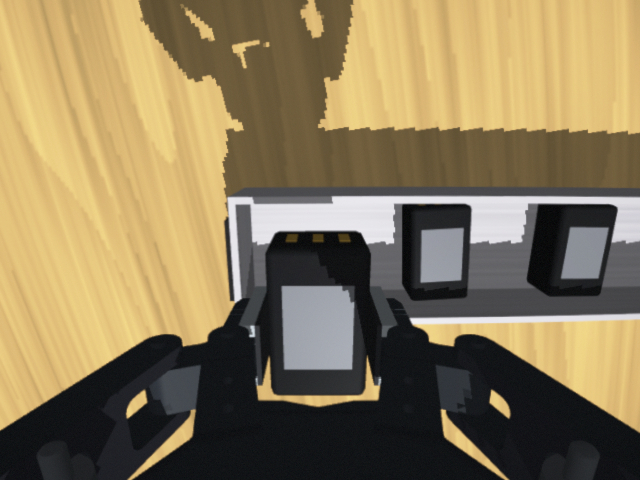

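Two packs lie flat and crosswise in the tray, at (440,255) and (585,253). The third is held over the free end, whose wall is at column ~240. I'll check the clearance.

Run:
```python
from h import *
p,q,w=pickle.load(open('w5.pkl','rb'))
g=w['image'].mean(2);print(g[186:206,380].astype(int),g[308:328,500].astype(int),g[250,222:262].astype(int))
P=wray(p,q,w,[[229,197],[380,194.5],[430,318.5],[500,318.5],[234,250]],50)
a=-.167;c,s=np.cos(a),np.sin(a);f=lambda P:np.c_[c*(P[:,0]-521.4)+s*(P[:,1]+249),-s*(P[:,0]-521.4)+c*(P[:,1]+249)].round(1)
print(f(P));print('tcp',f(p[None]))
print('packs',f(wray(p,q,w,[[441,255],[585,253]],34)))
print('held',f(wray(p,q,w,[[318,328]],130)))
```

```text
[ 82  76  75  74  75  75  74  75  76 100 189 229 233 233 233 233 233 232
 230 230] [ 75  73  74  72  71  71  69  72 114 222 232 233 233 233 226 193 184 184
 184 183] [177 177 176 153  96  51  44  51 102 188 229 232 231 231 229 208 141  89
  86  90  91  90  89  91  91  88  89  92  90  76  77  96 102 104 104 103
 103 103 104 103]
[[-150.1   38.7]
 [ -66.4   39.5]
 [ -32.9  -36. ]
 [  10.8  -36.7]
 [-149.3    8.1]]
tcp [[-100.3   -0.5]]
packs [[-24.   -0.5]
 [ 70.3   0.1]]
held [[-100.9    0.6]]
```

```bash
python3 -m handwheel '[[[3,-0.5,-20,0,0,0,-1],[0,0,-15,0,0,0,-1],[0,0,-12,0,0,0,-1],[0,0,-12,0,0,0,-1],[0,0,0,0,0,0,-1]]]'; python3 -m handwheel '[[[0,0,-12,0,0,0,-1],[0,0,-12,0,0,0,-1],[0,0,-6,0,0,0,-1],[0,0,0,0,0,0,-1]]]'
```

```text
time_s: 28.3
eef_pos: [425.1, -233.4, 57.5]
ee_rot: [-0.001, 0.765, 0.644, -0.0]
force: [0.1, -0.2, -2.3]
grip_width: 0.436
grip_force: 50.8
time_s: 28.8
eef_pos: [425.3, -233.6, 27.9]
ee_rot: [-0.0, 0.765, 0.644, -0.0]
force: [0.2, -0.6, -0.7]
grip_width: 0.432
grip_force: 50.8
```

```bash
python3 -m handwheel '[[[0,0,-2.5,0,0,0,-1],[0,0,-2,0,0,0,-1],[0,0,-1,0,0,0,-1],[0,0,0,0,0,0,-1]]]'; python3 -m handwheel '[[[0,0,-1,0,0,0,-1],[0,0,0,0,0,0,-1]]]'
```

```text
time_s: 29.3
eef_pos: [425.4, -233.7, 22.8]
ee_rot: [-0.0, 0.765, 0.644, 0.0]
force: [1.0, -0.4, -1.7]
grip_width: 0.432
grip_force: 50.8
time_s: 29.55
eef_pos: [425.5, -233.8, 22.2]
ee_rot: [0.0, 0.765, 0.644, 0.0]
force: [-1.4, 0.4, 4.9]
grip_width: 0.434
grip_force: 51.5
```

Contact. I'll open part way, because full opening would reach the neighbour and the end wall, then rise and move clear for a final look.

```bash
python3 -m handwheel '[[[0,0,0,0,0,0,0.2],[0,0,0,0,0,0,0.2],[0,0,0,0,0,0,0.2],[0,0,10,0,0,0,0.2],[0,0,30,0,0,0,0.2],[0,0,40,0,0,0,0.2],[0,0,50,0,0,0,0.2],[0,20,50,0,0,0,0.2]]]'; python3 -m handwheel '[[[0,45,20,0,0,0,0.2],[0,45,0,0,0,0,0.2],[0,45,0,0,0,0,0.2],[0,45,0,0,0,0,0.2],[0,0,0,0,0,0,0.2],[0,0,0,0,0,0,0.2]]]'
python3 - <<'E'
from rig import *
from h import *
a=capture('top')['image'][90:345,80:480];b=capture('scene')['image'][130:390,190:500]
o=np.zeros((590,640,3),np.uint8);o[:330,:518]=cv2.resize(a,(518,330));o[330:590,:310]=b
cv2.imwrite('pics/end.png',o[:,:,::-1])
E
```

```text
time_s: 30.55
eef_pos: [425.2, -214.0, 204.1]
ee_rot: [0.001, 0.766, 0.643, 0.0]
force: [-0.1, -0.6, 0.8]
grip_width: 0.601
grip_force: 0.0
time_s: 31.3
eef_pos: [425.5, -34.0, 222.2]
ee_rot: [0.0, 0.765, 0.644, 0.0]
force: [-0.7, 0.2, 0.2]
grip_width: 0.598
grip_force: 0.0
```

View pics/end.png

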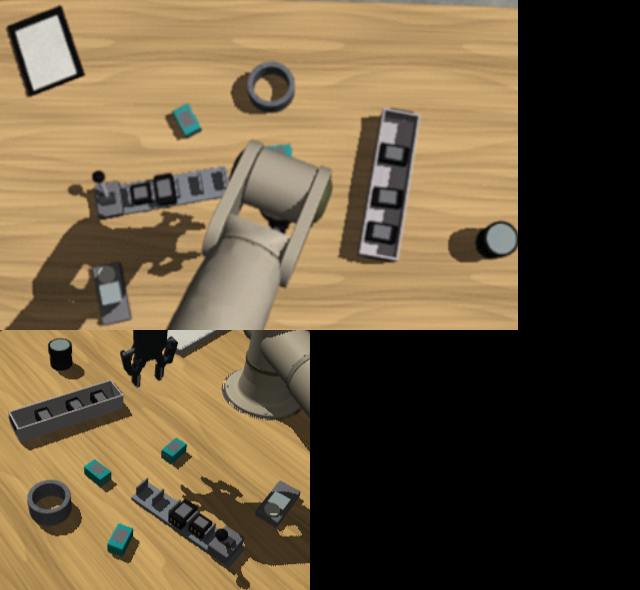

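The picture shows three packs crosswise in the tray at (394,153), (387,197) and (381,232). The short pack and one full-size pack are still in the charger at (140,192) and (165,188). The lever is over at (98,177) and the bystanders have not moved.

```bash
python3 -c "
from rig import *
print(finish_job())"
```

```text
the job is handed in; nothing more can be done
None
```

I handed the job in at about 31 s: the lever was pushed over to its stop first, then two full-size packs were lowered into the tray so it holds three, flat and crosswise. The other full-size pack and the short one are still in their slots, and the tape, lens and light meter look undisturbed in the last picture; the hand-in returned no verdict, and one reading at the lever's stop showed about 50 N at the wrist, with the fingertips pushing.

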